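# Open the bayonet lid of the sample canister

### The arm

A 6-joint arm with a two-finger parallel gripper is mounted at the origin on the work surface; the furniture and walls round the work are solid. World frame = base frame: x ahead of the robot, y to its left, z up, the work surface at z = 0. Lengths are in m, angles in rad, forces in N, time in s.
With the tool pointing down it reaches from about 0.225 to 0.875 m from the base axis. Payload 3.4 kg.
Tool frame: the origin (TCP) lies between the finger pads; the fingertips stand 8 mm ahead of it and the grasp point (between the pads) lies 11 mm behind it; z points along the fingers, y is the line along which they close (so a half turn about z gives the same grasp; the last joint's range is limited). The gripper opens to 85 mm and grips with 20 to 120 N. Pads are 22 mm wide; open, the fingers measure 114 mm over their backs; the gripper's body (76 mm by 85 mm) begins 54 mm behind the grasp point. The pads swing forward as they close: fully open they stand 13 mm farther back than shut.
Start: joints at [-1.429, 0.276, 1.505, -0, 1.361, -0.121], TCP at [0.149, -0.555, 0.239] pointing down, gripper open.
Joint ranges: [-2.89, 2.89], [-0.75, 2.08], [0.22, 2.7], [-1.18, 4.32], [0.11, 2.71], [-2.7, 2.7]. Speed limits (rad/s): [2.57, 2.57, 3.14, 3.14, 3.14, 3.14].

### API

Orientations are given as a unit quaternion [w, x, y, z].
In Python, from rig import manip gives the robot as it stands.
- The arm moves only by the tool move_arm, never from a script. Its argument "deltas" is a list that holds one entry, the list of rows, each a list of 5 numbers: the shift along the tool's x, y, z normalised to -1 to 1, where 1 is 80 cm, then the turn about the tool's z normalised to -1 to 1, where 1 is 120 degrees, then the closure, from -1 (fully open) to 1 (shut). In form: [[[tx, ty, tz, twist, grip], ...]]. A call has 1 to 12 rows; each row is the pose to reach, as a shift and turn from the pose commanded when the call began, along the tool's axes at that moment; what a row does not reach only later rows make up. A row lasts 1/10 s, in which the tool goes at most 50 mm and 8.59 degrees, less where a joint would pass 70% of its speed; a pose out of reach is approached as far as the arm can. A call with a number of a shift or a turn outside -1 to 1 is refused whole. A call with a gripper value outside its range is refused whole. The fingers move at their own pace and stop on an object; "squeeze" is the grip in N (left out, the last holds). Time passes only in rows, so rows that repeat a pose let the fingers close. It gives the time, the measured TCP pose, the force, the opening and the grip force at its end, in the units of the state.
- manip.get_state(): the state, without advancing time (a new reading comes with each control period).
- manip.get_image(name): name is "scene" or "top" or "wrist"; returns the picture (384x512x3 uint8, red, green, blue); there is no depth.
- manip.camera_params(name): a dict with "fx", "fy", "cx", "cy" (pixels), "dist" ([k1, k2, p1, p2, k3] as OpenCV has them; the pictures are not rectified), "R" (3x3) and "t" (3): a world point X has camera coordinates R X + t; the wrist camera has in their place "tool_from_camera" (4x4, takes a point from camera to tool coordinates, whose origin is the TCP and whose axes are the flange's). Camera axes: x right, y down, z forward; pixel columns grow to the right and rows downward; lengths in m; the calibration is good to about 2 mm. A picture is of the moment at which its call begins: read the wrist's pose just before it. camera_params takes no time and is no camera call.
- manip.sign_off(): hands the job in; it is judged then, once.
The state is a dict: "clock": time; "qpos": joint angles; "qd": joint speeds; "effort": joint torques, N m; "position": TCP position; "ee_rot": TCP orientation; "contact_force": force on the tool from outside, world axes, zero at the start; "moment": the same for the moment, N m; "width": finger opening in m; "gripper_force": force on a finger pad.
Only numpy, scipy, OpenCV 4.12 (cv2) and the standard library are available. Lean on these libraries where they do the work, as an engineer would, in place of code of your own. Each camera call takes 0.05 s, during which the arm holds its last target. There are 200 camera calls.

### The job

Open the sample canister: push the lid's lever arm round counter-clockwise, seen from above, until it comes to its stop over the rib on the canister's side, leaving the knob alone until then because it is only for lifting. Then take the lid by its knob, lift it straight out and set it down, not dropped, lying flat with the knob up in the middle of the shallow steel tray. Leave the petri dish and the forceps where they are.

Things in the scene. Friction and masses are not known exactly. Their poses are not given: they have to be found in the camera images.
- canister: Round steel canister fixed to the bench, 136 mm across (foot 160), 90 mm high. Origin: centre of its underside. Its 6 mm top flange has an 84 mm opening and two slots, at +y and -y, that let the lid's lugs pass. A dark upright rib outside at -x marks where the lever stands when unlocked. A hidden stop ends the lid's counter-clockwise turn 0.05 rad past that.
- lid: Loose steel lid, 126 mm across, 0.25 to 0.55 kg. Origin: centre of its underside, 75.5 mm above the canister's when seated; plate top 20.5 mm above it. Lugs at +y and -y hook under the flange, 2.5 mm play. Unlocked when its axes agree with the canister's (within 0.14 rad); starts 0.6 to 1.1 rad clockwise of that. Turns with light friction; side play 2 mm. Lugs reach 53 mm from its axis.
- lid_knob: Black upright round knob in the middle of the lid, fixed to it, 36 mm across and 36 mm high; origin: centre of its underside, 20.5 mm above the lid's origin. Only for lifting. The lever arm runs up to its -x side.
- lever_end (a point): Centre of the round end (17 mm across) of the lid's lever arm, 110 mm from the lid's axis, 25.5 mm above its origin. The arm is a dark steel bar along the lid's -x, 14 mm wide; its underside is 19.5 mm and its top 31.5 mm above the lid's origin; it overhangs the canister's side by 50 mm.
- tray: Shallow square steel tray fixed to the bench, 180 x 180 mm, rim 12 mm high, walls 4 mm, floor about 4 mm thick. Origin: centre of its underside, z up. The lid lies flat in it with its lever above the rim.
- petri_dish: Petri dish, 55 mm across, 14 mm high, a bystander; origin: centre of its underside.
- forceps: Steel forceps lying flat, 126 x 18 x 8 mm, a bystander; origin: centre of the underside.

How it is judged:
By the outcome, as a careful person would: the job done as asked, in the order asked, and still so for the second after the job is handed in, with the robot touching nothing.
It also fails if it takes over 58 s, if anything falls off the work surface, if the arm or the gripper's body presses on something with over 40 N, if the wrist force passes 120 N, or if a joint passes its speed limit or range.

## Working session

There is one attempt and no reset: what is moved stays moved. The work goes in short steps, Python scripts to look and compute and a tool call to move; the robot and the scene stay as the last step left them, time stands still between calls to the robot, and variables do not carry over. Pictures are saved under pics/ and viewed, at most 10 in all, crops included, and the job is handed in when it is done.

Besides the shell and the picture viewer there is one more tool, called after "Emit:" as name(argument=value, ...), one argument or row to a line, values as JSON. move_arm: Moves the arm, as the interface text tells. Scaled input: -1 to 1 covers 80 cm each way for a shift and 120 degrees each way for a turn. Its arguments: {"type":"object","properties":{"deltas":{"type":"array","items":{"type":"array","items":{"type":"array","items":{"type":"number","minimum":-1,"maximum":1}}}},"squeeze":{"type":"number"}},"required":["deltas"]}

```bash
mkdir -p pics; python3 - <<'E'
from rig import manip
import cv2,numpy as np
s=manip.get_state();print(s)
ims=[manip.get_image(n) for n in("scene","top")]
for n,i in zip(("scene","top"),ims): cv2.imwrite(f"pics/{n}0.png",i[:,:,::-1])
for n in("scene","top","wrist"):print(n,manip.camera_params(n))
E
```

```text
{'clock': 0.0, 'qpos': array([-1.42895749e+00,  2.76606552e-01,  1.50617696e+00,  3.30175050e-05,
        1.36070012e+00, -1.20994737e-01]), 'qd': array([ 0.00084492, -0.00038667, -0.00017267, -0.00034678, -0.00093384,
       -0.00036869]), 'effort': array([ 1.15931230e-04, -4.16768146e+01, -2.45807004e+01, -2.96286116e-04,
        1.10267865e-02,  3.26502239e-07]), 'position': array([ 0.1493282 , -0.55471865,  0.23841565]), 'ee_rot': array([-9.45606740e-04,  9.91377245e-01,  1.31035355e-01,  6.28783737e-06]), 'contact_force': array([-0.01853317, -0.71074944, -0.47050912]), 'moment': array([ 0.03630185, -0.04985019, -0.02395105]), 'gripper_force': 0.0, 'width': 0.0855555089494805}
scene {'fx': 354.8445227269377, 'fy': 354.8445227269377, 'cx': 251.57267481571364, 'cy': 191.7329070607776, 'dist': array([-0.05993638,  0.        ,  0.        ,  0.        ,  0.        ]), 'R': array([[-0.76818768, -0.64021825, -0.00287963],
       [-0.40449002,  0.48881775, -0.77294568],
       [ 0.49626154, -0.59260257, -0.63446567]]), 't': array([0.42018482, 0.27143951, 0.67279891])}
top {'fx': 461.1295
[... 216 characters left out ...]
32],
       [-0.990881  ,  0.01204077, -0.13420083],
       [ 0.13379668, -0.02971632, -0.99056317]]), 't': array([0.03752308, 0.52284424, 1.00112954])}
wrist {'fx': 342.0064409855477, 'fy': 342.0064409855477, 'cx': 252.86967527975347, 'cy': 191.99505798331808, 'dist': array([0.00528938, 0.        , 0.        , 0.        , 0.        ]), 'tool_from_camera': array([[ 1.93606562e-04, -9.55646932e-01, -2.94514692e-01,
         7.50109532e-02],
       [ 9.99999309e-01, -1.56582836e-04,  1.16545743e-03,
         9.00202939e-04],
       [-1.15988176e-03, -2.94514714e-01,  9.55646241e-01,
        -1.34348227e-01],
       [ 0.00000000e+00,  0.00000000e+00,  0.00000000e+00,
         1.00000000e+00]])}
```

View pics/top0.png

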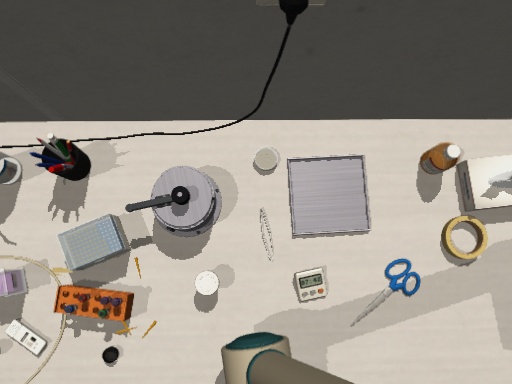

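View pics/scene0.png

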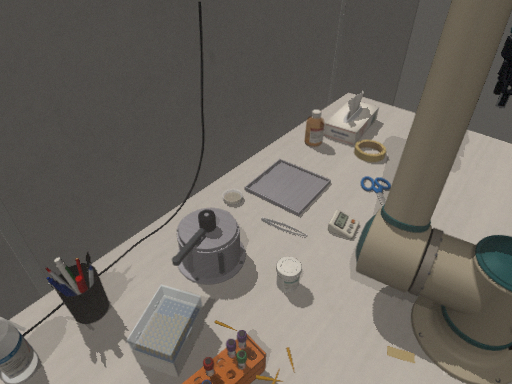

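The top view shows the knob near (181,196), the lever end at (130,207), the tray corners around (290,157), (366,155), (369,234) and (293,236), the dish at (266,158) and the forceps at (267,232). The rib isn't clear yet, so I'll enlarge and compute positions.

```bash
cat > h.py <<'E'
import cv2,numpy as np
from rig import manip
from scipy.spatial.transform import Rotation as Ro
def ray(n,uv,st=None):
    p=manip.camera_params(n);K=np.array([[p['fx'],0,p['cx']],[0,p['fy'],p['cy']],[0,0,1]])
    x=cv2.undistortPoints(np.array([[uv]],float),K,p['dist'])[0,0];d=np.array([x[0],x[1],1])
    if n=='wrist':
        T=p['tool_from_camera'];q=st['ee_rot'];R=Ro.from_quat([q[1],q[2],q[3],q[0]]).as_matrix()
        return R@T[:3,3]+st['position'],R@T[:3,:3]@d
    return -p['R'].T@p['t'],p['R'].T@d
def hit(n,uv,z,st=None):
    o,d=ray(n,uv,st);return o+d*(z-o[2])/d[2]
E
python3 - <<'E'
from h import *
t=cv2.imread('pics/top0.png');s=cv2.imread('pics/scene0.png')
a=cv2.resize(t[150:250,115:235],None,fx=3.3,fy=4,interpolation=3)
b=cv2.resize(s[195:295,160:260],(400,400),interpolation=3)
cv2.imwrite('pics/crop.png',np.hstack([a,b]))
print(a.shape)
# knob dark blob
for nm,uv,z in(('knobtop',(181,195.5),.132),('lever',(130,207.5),.101),('petri',(266,158),.014),('f1',(263,209),.004),('f2',(271,259),.004),('cap',(207,283),.06)):
    print(nm,hit('top',uv,z).round(4))
g=cv2.cvtColor(t,cv2.COLOR_BGR2HSV)
m=(g[...,2]<60).astype(np.uint8);n,l,st,c=cv2.connectedComponentsWithStats(m[150:250,115:235])
for i in range(1,n):
    if st[i,4]>40:print(st[i],c[i]+[115,150])
for uv in((289,157),(366,155),(370,234),(292,237)):print(hit('top',uv,.012).round(4))
E
```

```text
(400, 396, 3)
knobtop [0.516  0.1776 0.132 ]
lever [0.4964 0.2874 0.101 ]
petri [ 0.6182 -0.0037  0.014 ]
f1 [0.5004 0.005  0.004 ]
f2 [ 0.3857 -0.011   0.004 ]
cap [0.337  0.1306 0.06  ]
[ 13  36  62  26 359] [172.93871866 198.21448468]
[ 64  48  37  33 137] [202.73722628 219.9270073 ]
[ 0.6206 -0.0575  0.012 ]
[ 0.6237 -0.2389  0.012 ]
[ 0.4387 -0.239   0.012 ]
[ 0.4346 -0.0594  0.012 ]
```

View pics/crop.png

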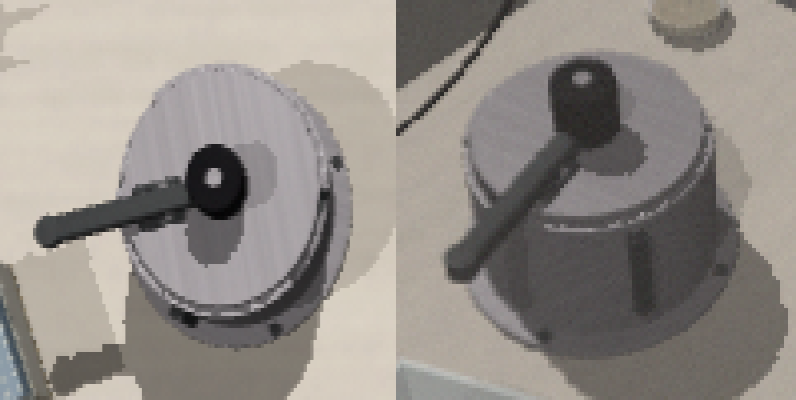

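The crop shows the rib at scene pixel (221,264), with its top near top-image pixel (170,230). I'll intersect those rays with the canister wall to get the rib's bearing.

```bash
python3 - <<'E'
from h import *
c=np.array([.516,.1776])
for nm,uv in(('scene',(221,252)),('scene',(221,264)),('scene',(221,274)),('top',(170.5,229.5))):
    o,d=ray(nm,uv);a=d[:2]@d[:2];e=o[:2]-c;b=e@d[:2];k=e@e-.069**2
    D=b*b-a*k
    if D<0: print(nm,'miss');continue
    P=o+d*(-b-np.sqrt(D))/a if nm=='scene' else hit('top',uv,.08)
    print(nm,P.round(4),np.degrees(np.arctan2(*(P[:2]-c)[::-1])))
print('scene knob/lever',hit('scene',(207,213.5),.132),hit('scene',(176,261),.101),hit('top',(125,225),.05))
E
```

```text
scene [0.4541 0.2081 0.0866] 153.74449398561296
scene [0.4552 0.2102 0.0496] 151.83041971808893
scene [0.4562 0.212  0.0168] 150.14358265788337
top miss
scene knob/lever [0.52029874 0.17722134 0.132     ] [0.49603384 0.2892037  0.101     ] [0.46405751 0.30960723 0.05      ]
```

Emit:
move_arm(
  deltas=[
    [[0.73,-0.885,0,-0.042,1],[0.73,-0.885,0,-0.042,1],[0.73,-0.885,0,-0.042,1],[0.73,-0.885,0,-0.042,1],[0.73,-0.885,0,-0.042,1],[0.73,-0.885,0,-0.042,1],[0.73,-0.885,0,-0.042,1],[0.73,-0.885,0,-0.042,1],[0.73,-0.885,0,-0.042,1],[0.73,-0.885,0,-0.042,1],[0.73,-0.885,0,-0.042,1],[0.73,-0.885,0,-0.042,1]],
  ],
  squeeze=60,
)

```text
clock: 1.3
position: [0.398, -0.0071, 0.2393]
ee_rot: [0.0, 0.985, 0.175, 0.0]
contact_force: [0.7, -0.1, -0.2]
width: 0.0002
gripper_force: 0.0
```

```bash
cat >> h.py <<'E'
def plan(W,s=None):
    "world targets (x,y,z,yaw_deg of tool x) -> normalised rows from the present pose"
    s=s or manip.get_state();q=s['ee_rot'];R=Ro.from_quat([q[1],q[2],q[3],q[0]]).as_matrix()
    y0=np.degrees(np.arctan2(R[1,0],R[0,0]));print('t',s['clock'].__round__(2),s['position'].round(4),'yaw',round(y0,2),'F',s['contact_force'].round(1),'w',round(s['width'],4),'q6',round(s['qpos'][5],2))
    for w in W:
        tw=-((w[3]-y0+180)%360-180)/120
        print([*(R.T@(np.array(w[:3])-s['position'])/.8).round(4).tolist(),round(tw,4)])
E
python3 -c "
from h import *
plan([(.5305,.28,.239,10),(.5305,.28,.093,10)])"
```

```text
t 1.3 [ 0.398  -0.0071  0.2393] yaw 20.11 F [ 0.7 -0.1 -0.2] w 0.0002 q6 1.03
[0.2789, -0.28, 0.0003, np.float64(0.0842)]
[0.2789, -0.2801, 0.1828, np.float64(0.0842)]
```

Emit:
move_arm(
  deltas=[
    [[0.279,-0.28,0,0.084,1],[0.279,-0.28,0,0.084,1],[0.279,-0.28,0,0.084,1],[0.279,-0.28,0,0.084,1],[0.279,-0.28,0,0.084,1],[0.279,-0.28,0,0.084,1],[0.279,-0.28,0,0.084,1],[0.279,-0.28,0,0.084,1],[0.279,-0.28,0,0.084,1],[0.279,-0.28,0,0.084,1]],
  ],
)

```text
clock: 2.3
position: [0.5298, 0.2769, 0.239]
ee_rot: [0.0, 0.996, 0.087, -0.001]
contact_force: [0.0, -0.2, -0.1]
width: 0.0002
gripper_force: 0.0
```

```bash
python3 - <<'E'
from h import *
s=manip.get_state()
cv2.imwrite('pics/w1.png',manip.get_image('wrist')[:,:,::-1])
plan([(.5305,.28,.239,10),(.5305,.28,.093,10)])
E
```

```text
t 2.35 [0.5299 0.2767 0.2393] yaw 9.96 F [0.2 0.5 0.4] w -0.0002 q6 1.76
[0.0015, -0.0039, 0.0003, np.float64(-0.0003)]
[0.0016, -0.004, 0.1828, np.float64(-0.0003)]
```

View pics/w1.png

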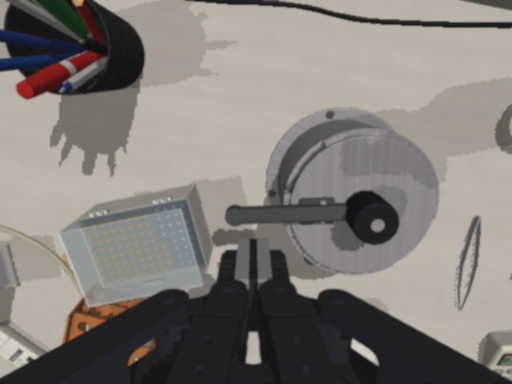

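The wrist view shows the lever end at (235,215), the knob top at (377,226), and the closed fingers just robot-side of the lever in perspective.

```bash
python3 - <<'E'
from h import *
s=manip.get_state()
print(hit('wrist',(235,215),.107,s),hit('wrist',(377,226),.132,s),hit('wrist',(110,60),.1,s),hit('wrist',(205,190),.05,s))
E
```

```text
[0.50076295 0.28538364 0.107     ] [0.52028427 0.17764061 0.132     ] [0.60409572 0.39667886 0.1       ] [0.49963062 0.31798574 0.05      ]
```

Emit:
move_arm(
  deltas=[
    [[0.004,-0.003,0.05,0,1],[0.004,-0.003,0.1,0,1],[0.004,-0.003,0.13,0,1],[0.004,-0.003,0.155,0,1],[0.004,-0.003,0.18,0,1],[0.004,-0.003,0.18,0,1],[0.004,-0.003,0.18,0,1]],
  ],
)

```text
clock: 3.05
position: [0.5332, 0.28, 0.0958]
ee_rot: [0.0, 0.996, 0.087, 0.0]
contact_force: [-0.2, 0.1, -0.5]
width: 0.0005
gripper_force: 0.0
```

```bash
cat > push.py <<'E'
from h import *
import sys
c=np.array([.518,.1776])
def P(th,off=.018,r=.098):
    t=np.radians(th);u=np.array([np.cos(t),np.sin(t)]);n=np.array([-u[1],u[0]])
    return (*(c+r*u-off*n),.096,th-90)
plan([P(float(a)) for a in sys.argv[1:]])
E
python3 push.py 95 98 101 104 108 112 116 120 124 128 132
```

```text
t 3.05 [0.5332 0.28   0.0958] yaw 9.95 F [-0.2  0.1 -0.5] w 0.0005 q6 1.77
[-0.0079, 0.0027, -0.0002, np.float64(0.0413)]
[-0.0142, 0.0011, -0.0002, np.float64(0.0163)]
[-0.0206, -0.0001, -0.0002, np.float64(-0.0087)]
[-0.0271, -0.001, -0.0002, np.float64(-0.0337)]
[-0.0357, -0.0016, -0.0002, np.float64(-0.0671)]
[-0.0444, -0.0017, -0.0002, np.float64(-0.1004)]
[-0.0531, -0.0011, -0.0002, np.float64(-0.1337)]
[-0.0617, 0.0, -0.0002, np.float64(-0.1671)]
[-0.0702, 0.0018, -0.0002, np.float64(-0.2004)]
[-0.0786, 0.0041, -0.0002, np.float64(-0.2337)]
[-0.0868, 0.007, -0.0002, np.float64(-0.2671)]
```

Emit:
move_arm(
  deltas=[
    [[-0.008,0.001,0,0.0,1],[-0.0142,0.001,0,0.0,1],[-0.0206,0,0,-0.009,1],[-0.027,-0.001,0,-0.034,1],[-0.036,-0.0015,0,-0.067,1],[-0.044,-0.0015,0,-0.1,1],[-0.053,-0.001,0,-0.134,1],[-0.062,0,0,-0.167,1],[-0.07,0.002,0,-0.2,1],[-0.079,0.004,0,-0.234,1],[-0.079,0.004,0,-0.234,1]],
  ],
)

```text
clock: 4.15
position: [0.4709, 0.2667, 0.0961]
ee_rot: [0.0, 0.945, 0.327, 0.001]
contact_force: [-0.4, 0.4, 0.1]
width: 0.0002
gripper_force: 0.0
```

```bash
python3 - <<'E'
from h import *
cv2.imwrite('pics/t2.png',cv2.resize(manip.get_image('top')[140:260,100:260,::-1],None,fx=4,fy=4))
E
python3 push.py 128 130 133 136 138 140 142 144 146 148 150 152 154 156
```

```text
t 4.2 [0.4711 0.2668 0.0959] yaw 38.06 F [-0.3 -0.1 -0.4] w -0.0 q6 1.29
[0.0, 0.0014, -0.0001, np.float64(0.0005)]
[-0.0043, 0.0007, -0.0001, np.float64(-0.0162)]
[-0.0107, -0.0001, -0.0001, np.float64(-0.0412)]
[-0.0172, -0.0005, -0.0001, np.float64(-0.0662)]
[-0.0216, -0.0007, -0.0001, np.float64(-0.0828)]
[-0.0259, -0.0006, -0.0001, np.float64(-0.0995)]
[-0.0303, -0.0004, -0.0001, np.float64(-0.1162)]
[-0.0346, -0.0001, -0.0001, np.float64(-0.1328)]
[-0.0389, 0.0004, -0.0001, np.float64(-0.1495)]
[-0.0432, 0.0011, -0.0001, np.float64(-0.1662)]
[-0.0475, 0.0019, -0.0002, np.float64(-0.1828)]
[-0.0517, 0.0028, -0.0002, np.float64(-0.1995)]
[-0.0559, 0.0039, -0.0002, np.float64(-0.2162)]
[-0.0601, 0.0051, -0.0002, np.float64(-0.2328)]
```

View pics/t2.png

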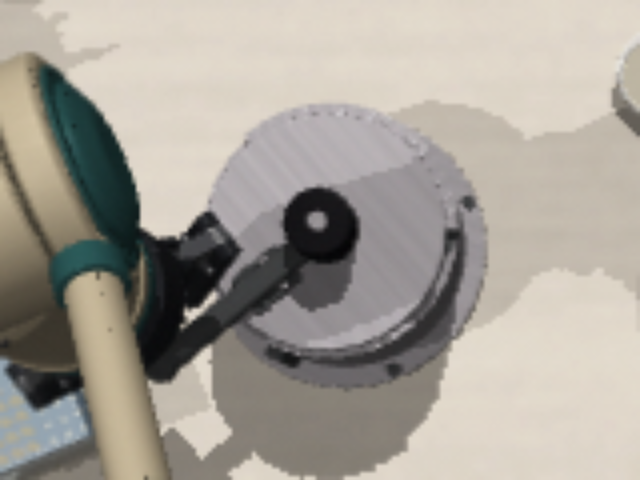

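The picture shows the lever following the fingers, from the knob at (320,220) to its end near (165,370), a bearing of about 130°. I'll continue, then slow down near the stop.

Emit:
move_arm(
  deltas=[
    [[-0.0043,0.0007,0,-0.016,1],[-0.0107,0,0,-0.041,1],[-0.0172,-0.0005,0,-0.066,1],[-0.0216,-0.0007,0,-0.083,1],[-0.026,-0.0006,0,-0.1,1],[-0.03,-0.0004,0,-0.116,1],[-0.0346,0,0,-0.133,1],[-0.039,0.0004,0,-0.15,1],[-0.043,0.001,0,-0.166,1],[-0.0475,0.002,0,-0.183,1],[-0.0475,0.002,0,-0.183,1]],
  ],
)

```text
clock: 5.3
position: [0.443, 0.2421, 0.0956]
ee_rot: [0.0, 0.866, 0.5, 0.001]
contact_force: [0.6, 0.5, 0.2]
width: 0.0001
gripper_force: 0.3
```

```bash
python3 push.py 151 152 153 154 155 156 157 158
```

```text
t 5.3 [0.443  0.2421 0.0956] yaw 59.99 F [0.6 0.5 0.2] w 0.0001 q6 0.89
[-0.0026, -0.0013, -0.0005, np.float64(-0.0084)]
[-0.0048, -0.0017, -0.0005, np.float64(-0.0167)]
[-0.0069, -0.002, -0.0005, np.float64(-0.0251)]
[-0.0091, -0.0022, -0.0005, np.float64(-0.0334)]
[-0.0112, -0.0024, -0.0005, np.float64(-0.0417)]
[-0.0134, -0.0026, -0.0005, np.float64(-0.0501)]
[-0.0156, -0.0028, -0.0005, np.float64(-0.0584)]
[-0.0177, -0.0029, -0.0005, np.float64(-0.0667)]
```

Emit:
move_arm(
  deltas=[
    [[-0.0022,0,0,-0.008,1],[-0.0044,0,0,-0.016,1],[-0.0044,0,0,-0.016,1]],
  ],
)

```text
clock: 5.6
position: [0.441, 0.2391, 0.0955]
ee_rot: [-0.0, 0.857, 0.515, 0.0]
contact_force: [0.5, 1.5, 1.0]
width: -0.0
gripper_force: 0.8
```

Emit:
move_arm(
  deltas=[
    [[-0.0022,0,0,-0.008,1],[-0.0044,0,0,-0.016,1],[-0.0044,0,0,-0.016,1]],
  ],
)

```text
clock: 5.9
position: [0.439, 0.2356, 0.0953]
ee_rot: [0.0, 0.848, 0.529, -0.0]
contact_force: [1.0, 1.2, 1.3]
width: -0.0
gripper_force: 0.7
```

Emit:
move_arm(
  deltas=[
    [[-0.0022,0,0,-0.008,1],[-0.0022,0,0,-0.008,1]],
  ],
)

```text
clock: 6.1
position: [0.4381, 0.234, 0.0952]
ee_rot: [0.0, 0.844, 0.536, -0.0]
contact_force: [0.7, 1.3, 1.2]
width: -0.0
gripper_force: 0.7
```

Emit:
move_arm(
  deltas=[
    [[-0.0022,0,0,-0.008,1],[-0.0022,0,0,-0.008,1]],
  ],
)

```text
clock: 6.3
position: [0.4374, 0.2324, 0.0952]
ee_rot: [0.0, 0.839, 0.543, -0.0]
contact_force: [-0.1, 1.3, 1.1]
width: 0.0001
gripper_force: 0.7
```

Emit:
move_arm(
  deltas=[
    [[-0.0022,0,0,-0.008,1],[-0.0022,0,0,-0.008,1]],
  ],
)

```text
clock: 6.5
position: [0.4369, 0.2309, 0.0952]
ee_rot: [0.0, 0.835, 0.551, -0.0]
contact_force: [-0.1, 1.4, 0.7]
width: -0.0
gripper_force: 0.8
```

Emit:
move_arm(
  deltas=[
    [[-0.0022,0,0,-0.008,1],[-0.0022,0,0,-0.008,1]],
  ],
)

```text
clock: 6.7
position: [0.4365, 0.2293, 0.0952]
ee_rot: [0.0, 0.83, 0.558, 0.0]
contact_force: [1.8, 1.7, -0.9]
width: -0.0
gripper_force: 1.1
```

Emit:
move_arm(
  deltas=[
    [[-0.0022,0,0,-0.008,1],[-0.0022,0,0,-0.008,1]],
  ],
)

```text
clock: 6.9
position: [0.4363, 0.2291, 0.0954]
ee_rot: [-0.001, 0.826, 0.564, 0.002]
contact_force: [2.2, 6.4, -2.0]
width: -0.0003
gripper_force: 3.2
```

```bash
python3 - <<'E'
from h import *
s=manip.get_state()
cv2.imwrite('pics/s3.png',cv2.resize(manip.get_image('scene')[190:300,150:270,::-1],None,fx=5,fy=5))
plan([])
E
```

```text
t 6.95 [0.4363 0.2291 0.0953] yaw 68.66 F [ 2.2  5.9 -1.8] w 0.0002 q6 0.71
```

View pics/s3.png

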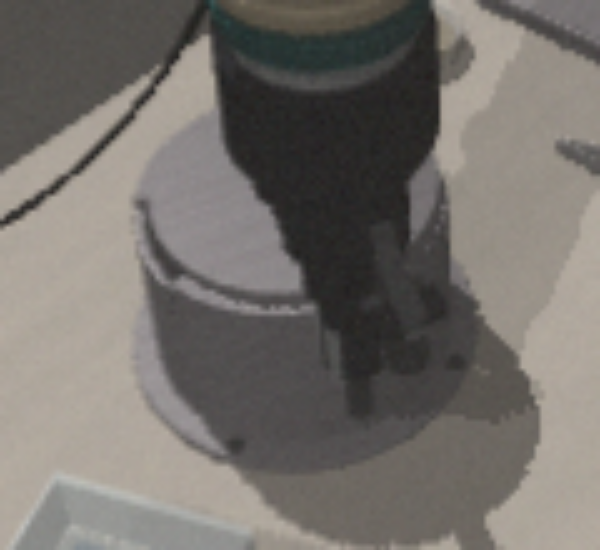

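The view shows the lever end standing just past the rib, at crop pixel (408,355), and the force has risen. I'll press slightly more to confirm the stop.

Emit:
move_arm(
  deltas=[
    [[-0.0016,0,0,0,1],[-0.0016,0,0,0,1]],
  ],
)

```text
clock: 7.15
position: [0.4362, 0.229, 0.0955]
ee_rot: [-0.001, 0.826, 0.564, 0.003]
contact_force: [2.8, 9.0, -2.7]
width: -0.0001
gripper_force: 4.7
```

Emit:
move_arm(
  deltas=[
    [[0.005,0,0,0,1],[0.015,0,0,0,1],[0.03,0,0,0,1],[0.03,0,-0.05,0,1],[0.03,0,-0.1,0,1],[0.03,0,-0.17,0,0],[0.03,0,-0.17,0,-1],[0.03,0,-0.17,0,-1]],
  ],
)

```text
clock: 7.95
position: [0.4449, 0.2497, 0.2331]
ee_rot: [0.001, 0.825, 0.564, 0.002]
contact_force: [0.0, -0.4, -1.1]
width: 0.0432
gripper_force: 0.0
```

```bash
python3 - <<'E'
from h import *
plan([(.518,.1776,.232,-24)])
E
```

```text
t 7.95 [0.4449 0.2497 0.2331] yaw 68.72 F [ 0.  -0.4 -1.1] w 0.0432 q6 0.75
[-0.0508, 0.1178, 0.0016, np.float64(0.7727)]
```

Emit:
move_arm(
  deltas=[
    [[-0.051,0.118,0,0.773,-1],[-0.051,0.118,0,0.773,-1],[-0.051,0.118,0,0.773,-1],[-0.051,0.118,0,0.773,-1],[-0.051,0.118,0,0.773,-1],[-0.051,0.118,0,0.773,-1],[-0.051,0.118,0,0.773,-1],[-0.051,0.118,0,0.773,-1],[-0.051,0.118,0,0.773,-1],[-0.051,0.118,0,0.773,-1],[-0.051,0.118,0,0.773,-1],[-0.051,0.118,0,0.773,-1]],
  ],
)

```text
clock: 9.15
position: [0.5158, 0.1765, 0.2289]
ee_rot: [0.001, 0.978, -0.208, -0.002]
contact_force: [-1.3, 0.7, -0.1]
width: 0.0857
gripper_force: 0.0
```

```bash
python3 - <<'E'
from h import *
cv2.imwrite('pics/w4.png',manip.get_image('wrist')[:,:,::-1])
plan([])
E
```

```text
t 9.2 [0.516  0.1766 0.2293] yaw -23.92 F [-0.1 -0.9  0.6] w 0.0852 q6 2.19
```

View pics/w4.png

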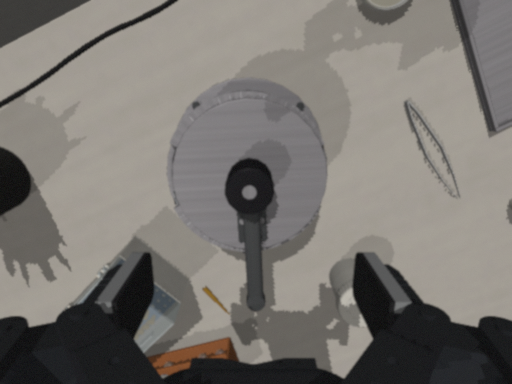

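Knob top centre is at (250,190) and the lever end at (256,301), so the lever runs nearly along tool -x.

```bash
python3 - <<'E'
from h import *
s=manip.get_state()
k=hit('wrist',(249.5,191),.132,s);e=hit('wrist',(256,301),.107,s)
print(k,e,np.degrees(np.arctan2(e[1]-k[1],e[0]-k[0])))
c=(k+hit('top',(180,195),.132))/2;print(c, hit('top',(180,195),.132))
plan([(*k[:2],.15,-24),(*k[:2],.109,-24)])
E
```

```text
[0.52090959 0.17562951 0.132     ] [0.42015955 0.214592   0.107     ] 158.85729911783395
[0.51899011 0.17764535 0.132     ] [0.51707064 0.17966119 0.132     ]
t 9.2 [0.516  0.1766 0.2293] yaw -23.92 F [-0.1 -0.9  0.6] w 0.0852 q6 2.19
[0.0064, -0.0017, 0.0991, np.float64(0.0007)]
[0.0065, -0.0018, 0.1503, np.float64(0.0007)]
```

Emit:
move_arm(
  deltas=[
    [[0.004,-0.002,0.05,-0.012,-1],[0.004,-0.002,0.09,-0.012,-1],[0.004,-0.002,0.12,-0.012,-1],[0.004,-0.002,0.14,-0.012,-1],[0.004,-0.002,0.15,-0.012,-1],[0.004,-0.002,0.15,-0.012,-1],[0.004,-0.002,0.15,-0.012,0.1]],
  ],
  squeeze=25,
)

```text
clock: 9.9
position: [0.5209, 0.1769, 0.1116]
ee_rot: [-0.0, 0.981, -0.196, 0.0]
contact_force: [-0.8, 0.1, -0.8]
width: 0.0734
gripper_force: 0.0
```

Emit:
move_arm(
  deltas=[
    [[0,0,0,0,1],[0,0,0,0,1],[0,0,0,0,1],[0,0,0,0,1],[0,0,0,0,1],[0,0,0,0,1],[0,0,0,0,1],[0,0,0,0,1]],
  ],
  squeeze=25,
)

```text
clock: 10.7
position: [0.5211, 0.177, 0.1122]
ee_rot: [-0.0, 0.981, -0.196, 0.001]
contact_force: [-0.9, 0.7, 5.4]
width: 0.035
gripper_force: 25.2
```

Emit:
move_arm(
  deltas=[
    [[0,0,0,0,1],[0,0,0,0,1],[0,0,-0.004,0,1],[0,0,-0.008,0,1],[0,0,-0.012,0,1],[0,0,-0.016,0,1]],
  ],
  squeeze=70,
)

```text
clock: 11.3
position: [0.5207, 0.177, 0.1239]
ee_rot: [-0.0, 0.981, -0.196, -0.0]
contact_force: [1.7, 1.9, -5.7]
width: 0.0341
gripper_force: 70.0
```

Emit:
move_arm(
  deltas=[
    [[0,0,-0.01,0,1],[0,0,-0.025,0,1],[0,0,-0.045,0,1],[0,0,-0.07,0,1],[0,0,-0.1,0,1],[0,0,-0.12,0,1],[0,0,-0.13,0,1],[0,0,-0.13,0,1]],
  ],
)

```text
clock: 12.1
position: [0.5207, 0.1767, 0.2297]
ee_rot: [-0.0, 0.981, -0.196, 0.001]
contact_force: [-0.3, 0.3, -4.0]
width: 0.0344
gripper_force: 70.8
```

```bash
python3 - <<'E'
from h import *
t=manip.get_image('top')
cv2.imwrite('pics/t5.png',cv2.resize(t[130:260,:400,::-1],None,fx=2,fy=2))
T=np.mean([hit('top',uv,.012) for uv in((289,157),(366,155),(370,234),(292,237))],0)
S=[hit('scene',uv,.012).round(4) for uv in((282,163),(330,183),(294,211),(246,186))]
print(T,S,np.mean(S,0))
plan([(.529,-.149,.228,-24)])
E
```

```text
[ 0.52938673 -0.14870849  0.012     ] [array([ 0.6054, -0.2168,  0.012 ]), array([ 0.44  , -0.2235,  0.012 ]), array([ 0.4522, -0.0593,  0.012 ]), array([ 0.6168, -0.0592,  0.012 ])] [ 0.5286 -0.1397  0.012 ]
t 12.15 [0.5201 0.1766 0.2285] yaw -22.63 F [ 0.1 -0.1 -3.2] w 0.034 q6 2.17
[0.1668, 0.3714, 0.0007, np.float64(0.0115)]
```

View pics/t5.png

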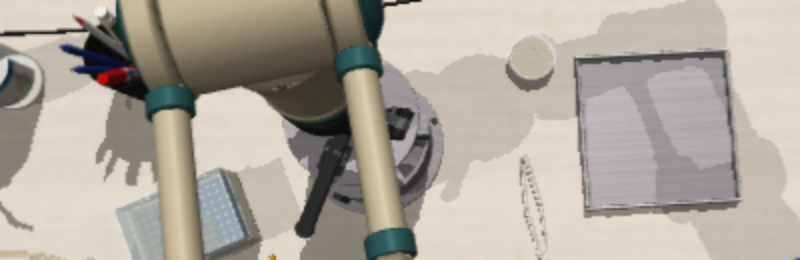

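The lid is out and held, and the tray corners in the crop are at (576,57), (727,50), (739,199) and (586,211).

```bash
python3 - <<'E'
from h import *
S=np.array([hit('top',uv,.012) for uv in((288,158.5),(363.5,155),(369.5,229.5),(293,235.5))])
print(S.round(4),S.mean(0),np.linalg.norm(S-np.roll(S,1,0),axis=1))
t=cv2.imread('pics/top0.png')
b=t.astype(int);m=((b[...,2]-b[...,0])<14).astype(np.uint8)*255  # steel grey vs warm bench
m[:150]=0;m[:,:280]=0;m[245:]=0;m[:,380:]=0
m=cv2.morphologyEx(m,cv2.MORPH_OPEN,np.ones((3,3),np.uint8))
c=max(cv2.findContours(m,0,1)[0],key=cv2.contourArea);r=cv2.minAreaRect(c);print(r)
Q=np.array([hit('top',p,.012) for p in cv2.boxPoints(r)]);print(Q.round(4),Q.mean(0))
E
```

```text
[[ 0.617  -0.0551  0.012 ]
 [ 0.6238 -0.233   0.012 ]
 [ 0.449  -0.2384  0.012 ]
 [ 0.4379 -0.0618  0.012 ]] [ 0.53193743 -0.14705072  0.012     ] [0.17918878 0.17800263 0.1748641  0.17691713]
((328.2845153808594, 194.1948699951172), (78.03861999511719, 79.43001556396484), 86.53176879882812)
[[ 0.6191 -0.0511  0.012 ]
 [ 0.6289 -0.2381  0.012 ]
 [ 0.4461 -0.24    0.012 ]
 [ 0.4379 -0.0572  0.012 ]] [ 0.53300834 -0.1466308   0.012     ]
```

Emit:
move_arm(
  deltas=[
    [[0.006,0.013,0,0,1],[0.02,0.044,0,0,1],[0.037,0.08,0,0,1],[0.055,0.12,0,0,1],[0.075,0.164,0,0,1],[0.095,0.208,0,0,1],[0.115,0.251,0,0,1],[0.135,0.294,0,0,1],[0.151,0.329,0,0,1],[0.163,0.355,0,0,1],[0.169,0.368,0,0,1],[0.169,0.368,0,0,1]],
  ],
)

```text
clock: 13.35
position: [0.5314, -0.1484, 0.2271]
ee_rot: [0.0, 0.98, -0.197, -0.001]
contact_force: [-0.4, 0.5, -3.7]
width: 0.034
gripper_force: 70.7
```

Emit:
move_arm(
  deltas=[
    [[0,0,0.03,0,1],[0,0,0.07,0,1],[0,0,0.1,0,1],[0,0,0.12,0,1],[0,0,0.13,0,1],[0,0,0.13,0,1]],
  ],
)

```text
clock: 13.95
position: [0.5312, -0.1456, 0.123]
ee_rot: [-0.0, 0.981, -0.196, -0.001]
contact_force: [-1.3, 0.5, -3.7]
width: 0.0342
gripper_force: 70.8
```

```bash
python3 - <<'E'
from h import *
cv2.imwrite('pics/s6.png',cv2.resize(manip.get_image('scene')[100:250,200:400,::-1],None,fx=4,fy=4))
plan([(.532,-.147,.0407,-22.6)])
E
```

```text
t 14.0 [ 0.5321 -0.1461  0.1241] yaw -22.58 F [-0.1 -0.3 -3.7] w 0.0341 q6 1.57
[0.0004, 0.001, 0.1042, np.float64(0.0002)]
```

View pics/s6.png

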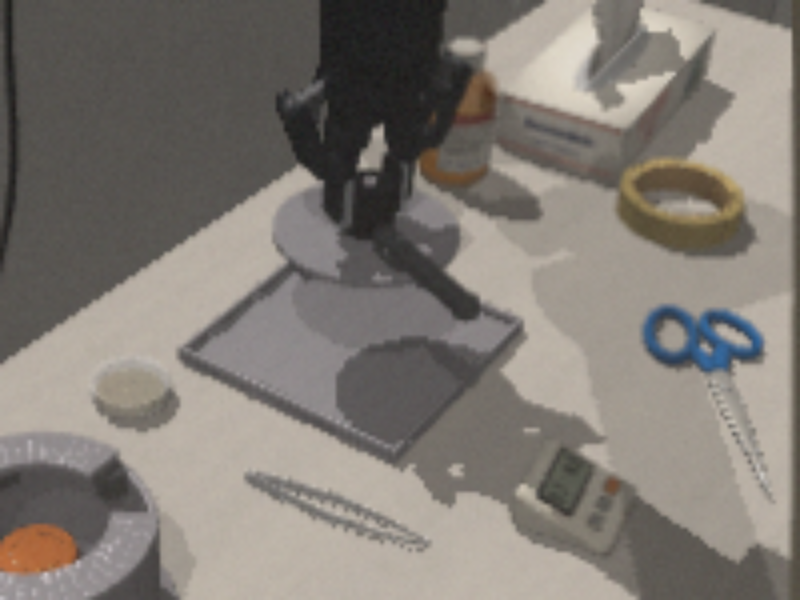

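The view shows the lid level above the tray, lever end at (465,303) and the dish and forceps undisturbed. Now I'll lower it.

Emit:
move_arm(
  deltas=[
    [[0,0.001,0.03,0,1],[0,0.001,0.06,0,1],[0,0.001,0.08,0,1],[0,0.001,0.09,0,1],[0,0.001,0.096,0,1],[0,0.001,0.098,0,1],[0,0.001,0.1,0,1],[0,0.001,0.1,0,1]],
  ],
)

```text
clock: 14.8
position: [0.5323, -0.1479, 0.0447]
ee_rot: [0.0, 0.981, -0.196, 0.001]
contact_force: [0.4, -0.3, -3.6]
width: 0.034
gripper_force: 70.9
```

Emit:
move_arm(
  deltas=[
    [[0,0,0.0013,0,1],[0,0,0.0025,0,1],[0,0,0.0025,0,1]],
  ],
)

```text
clock: 15.1
position: [0.5318, -0.1477, 0.0421]
ee_rot: [0.0, 0.981, -0.196, 0.0]
contact_force: [-0.3, 1.0, -3.2]
width: 0.0343
gripper_force: 70.9
```

Emit:
move_arm(
  deltas=[
    [[0,0,0.0013,0,1],[0,0,0.0013,0,1],[0,0,0.0013,0,1]],
  ],
)

```text
clock: 15.4
position: [0.5319, -0.1477, 0.0411]
ee_rot: [0.0, 0.981, -0.196, 0.0]
contact_force: [-0.5, -0.3, -3.3]
width: 0.0341
gripper_force: 70.9
```

Emit:
move_arm(
  deltas=[
    [[0,0,0.0008,0,1],[0,0,0.0013,0,1],[0,0,0.0013,0,1]],
  ],
)

```text
clock: 15.7
position: [0.5318, -0.1477, 0.041]
ee_rot: [0.0, 0.981, -0.196, 0.0]
contact_force: [-2.1, -1.0, 5.4]
width: 0.0341
gripper_force: 71.8
```

The force turned upward, so the lid is on the tray floor. Now release and rise.

Emit:
move_arm(
  deltas=[
    [[0,0,0,0,0.3],[0,0,0,0,0.1],[0,0,0,0,-0.2],[0,0,0,0,-0.5],[0,0,0,0,-1],[0,0,0,0,-1],[0,0,0,0,-1],[0,0,-0.03,0,-1],[0,0,-0.07,0,-1],[0,0,-0.12,0,-1],[0,0,-0.17,0,-1],[0,0,-0.17,0,-1]],
  ],
)

```text
clock: 16.9
position: [0.5354, -0.1491, 0.1819]
ee_rot: [0.001, 0.981, -0.196, 0.006]
contact_force: [0.4, -0.6, -0.0]
width: 0.0851
gripper_force: 0.0
```

```bash
python3 - <<'E'
from h import *
s=manip.get_state();w=manip.get_image('wrist')
cv2.imwrite('pics/w7.png',w[:,:,::-1]);plan([])
E
```

```text
t 16.95 [ 0.5337 -0.1484  0.1791] yaw -22.62 F [0.1 0.4 0.1] w 0.0855 q6 1.57
```

View pics/w7.png

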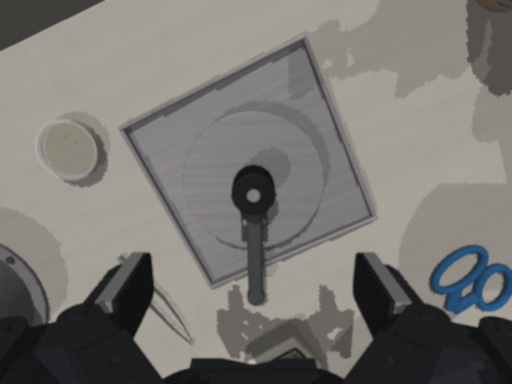

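The lid lies flat in the tray with the knob up at (253,195). The tray corners are at (121,127), (306,38), (375,215) and (212,286). I'll check the centring.

```bash
python3 - <<'E'
from h import *
s=manip.get_state()
C=np.array([hit('wrist',p,.012,s) for p in((121,127),(306,38),(375,215),(212,286))])
print(C.mean(0),hit('wrist',(253,195),.0605,s),s['contact_force'])
E
```

```text
[ 0.53421651 -0.15044975  0.012     ] [ 0.52977354 -0.14805307  0.0605    ] [0.09839166 0.36300568 0.14038105]
```

```bash
python3 -c "
from rig import manip
print(manip.sign_off())"
```

```text
the job is handed in; nothing more can be done
None
```

The job is handed in: I turned the lever to its stop, lifted the lid out by its knob, and set it flat, knob up, within about 5 mm of the tray's centre; the dish and forceps were not touched.

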